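# Right the toppled stub shaft and clamp it under the hold-down lever

### The arm

A 7-joint arm with a two-finger parallel gripper is mounted at the origin on the work surface. World frame = base frame: x ahead of the robot, y to its left, z up, the work surface at z = 0. Lengths are in m, angles in rad, forces in N, time in s.
With the tool pointing down it reaches from about 0.425 to 0.875 m from the base axis. Payload 8.4 kg.
Tool frame: the origin (TCP) lies midway between the tips of the shut fingers; the grasp point (between the pads) lies 19 mm behind it; z points along the fingers, y is the line along which they close (so a half turn about z gives the same grasp; the last joint's range is limited). The gripper opens to 85 mm and grips with 20 to 120 N. Pads are 22 mm wide; open, the fingers measure 114 mm over their backs; the gripper's body (76 mm by 85 mm) begins 54 mm behind the grasp point. The pads swing forward as they close: fully open they stand 13 mm farther back than shut.
Start: joints at [1.074, 0.333, 0.04, 1.465, -0.013, 1.343, -0.059], TCP at [0.252, -0.599, 0.231] pointing down, gripper open.
Joint ranges: [-2.58, 2.58], [-0.38, 2.09], [-1.3, 1.39], [0.25, 2.4], [-1.5, 4.64], [0.08, 2.09], [-2.65, 2.65]. Speed limits (rad/s): [2.22, 2.22, 2.79, 2.79, 3.14, 3.14, 3.14].

### API

Orientations are given as a rotation vector (axis times angle).
In Python, from cell import bot gives the robot as it stands.
- The arm moves only by the tool arm_command, never from a script. Its argument "moves" is a list of rows, each a list of 7 numbers: the shift along the world's x, y, z in m, then the turn, a rotation vector about the world's x, y, z in rad, then the closure, from -1 (fully open) to 1 (shut). A call has 1 to 12 rows; each row is the pose to reach, as a shift and turn from the pose commanded when the call began; what a row does not reach only later rows make up. A row lasts 1/8 s, in which the tool goes at most 62.5 mm and 10.7 degrees, less where a joint would pass 70% of its speed; a pose out of reach is approached as far as the arm can. A call with a gripper value outside its range is refused whole. The fingers move at their own pace and stop on an object; the grip force is fixed at half the most. Time passes only in rows, so rows that repeat a pose let the fingers close. It gives the time, the measured TCP pose, the force, the opening and the grip force at its end, in the units of the state.
- bot.sense(): the state, without advancing time (a new reading comes with each control period).
- bot.camera(name): name is "scene" or "top" or "wrist"; returns a dict with "frame" (384x512x3 uint8, blue, green, red), "range_z" (384x512 float32, m along the optical axis (not along the pixel's ray), 0 where there is no reading), "fov_y" (degrees; the focal length in pixels is half the picture's height over the tangent of half this angle, whatever the lens; pixels are square), "cx", "cy" (the principal point, pixels), "origin" and "rotation" of the camera in the world. Camera axes: x right, y down, z forward; pixel columns grow to the right and rows downward; lengths in m; the calibration is good to about 2 mm. A picture is of the moment at which its call begins.
- bot.sign_off(): hands the job in; it is judged then, once.
The state is a dict: "t": time; "qpos": joint angles; "dq": joint speeds; "effort": joint torques, N m; "eef_pos": TCP position; "tool_rot": TCP orientation; "force": force on the tool from outside, world axes, zero at the start; "ft_torque": the same for the moment, N m; "opening": finger opening in m; "grasp_force": force on a finger pad.
Only numpy, scipy, OpenCV 4.12 (cv2) and the standard library are available. Lean on these libraries where they do the work, as an engineer would, in place of code of your own. Each camera call takes 0.05 s, during which the arm holds its last target. There are 200 camera calls.

### The job

The flanged stub shaft has toppled over on the bench. Tip it back up so that it stands on its square flange, wholly inside the yellow ring in front of the hold-down, and then swing the raised red lever down so that its rubber foot rests on the top end of the shaft. Leave the other things on the bench where they are.

Things in the scene. Friction and masses are not known exactly. Their poses are not given: they have to be found in the camera images.
- shaft: Loose stub shaft, about 0.5 kg: dark square flange 70 x 70 x 14 mm, round bright shank of diameter 30 mm in its middle, 90 mm tall overall. Origin: centre of the flange's underside; z points along the shank, x and y along the flange's sides. It starts lying on a flange edge and the shank's end, z about 15 degrees below level, facing anywhere. Upright, z points up and the origin is at z = 0.
- fixture: Fixed hold-down. Origin: on the bench at the centre of the flat painted yellow ring (inner radius 60 mm, outer 66 mm, dark inside). x points level from the ring to the blue post that carries the lever; z up. Base plate 90 x 100 x 10 mm, from 110 to 200 mm along x; post 40 mm wide in y, from 133 to 177 mm along x, 138 mm high.
- holddown (a joint): Angle (rad) of the red lever about its pivot: 0 = level, foot exactly at the upright shaft's top (90 mm); grows as it is raised, up to 1.5 (almost straight up). Starts at 1.2 to 1.45. Friction holds it above about 1.0; lower than that it sinks by its own weight. Pushing it over takes a few newtons at the knob.
- pivot (a point): Pivot axis of the lever, on the fixture, 150 mm from the ring's centre along the fixture's x and 124 mm above the bench; the axis is the fixture's y.
- knob (a point): Centre of the black ball knob (diameter 30 mm) at the lever's free end, 178 mm from the pivot. The lever between is a straight red bar, 18 mm wide (fixture y) and 12 mm thick.
- foot (a point): Underside centre of the lever's black rubber foot (diameter 20 mm), on the side of the bar that faces down when level, 150 mm from the pivot along the bar and 34 mm below the bar's middle line; straight above the ring's centre when the lever is level.
- grease: Bystander: upright black and yellow grease can, diameter 52 mm, 170 mm high; origin under its centre.
- drink: Bystander: upright blue drink can, diameter 66 mm, 120 mm high; origin under its centre.
- hammer: Bystander: hammer lying on the bench, 260 mm long along its x axis.
- bin: Bystander: blue open parts bin 160 x 110 x 75 mm holding bushings; origin under its centre.
Things that resemble listed ones, but are neither listed nor needed, are in the scene too. Leave any pink look-alike of the shaft alone.

How it is judged:
By the outcome, as a careful person would: the job done as asked, in the order asked, and still so for the second after the job is handed in, with the robot touching nothing.
It also fails if it takes over 64 s, if anything falls off the work surface, if the arm or the gripper's body presses on something with over 40 N, if the wrist force passes 120 N, or if a joint passes its speed limit or range.

## Working session

There is one attempt and no reset: what is moved stays moved. The work goes in short steps, Python scripts to look and compute and a tool call to move; the robot and the scene stay as the last step left them, time stands still between calls to the robot, and variables do not carry over. Pictures are saved under pics/ and viewed, at most 10 in all, crops included, and the job is handed in when it is done.

Besides the shell and the picture viewer there is one more tool, called after "Emit:" by a JSON object that holds its "api" and its "payload". arm_command: Moves the arm, as the interface text tells. Its arguments: {"type":"object","properties":{"moves":{"type":"array"}},"required":["moves"]}

```bash
mkdir -p pics; cat > h.py <<'E'
import numpy as np, cv2, pickle
from cell import bot
def snap(n,tag):
    c=bot.camera(n); pickle.dump(c,open(f'pics/{tag}.pkl','wb')); cv2.imwrite(f'pics/{tag}.png',c['frame']); return c
def load(tag): return pickle.load(open(f'pics/{tag}.pkl','rb'))
def cloud(c):
    h,w=c['range_z'].shape; f=h/2/np.tan(np.radians(c['fov_y'])/2)
    u,v=np.meshgrid(np.arange(w),np.arange(h)); z=c['range_z']
    P=np.stack([(u-c['cx'])/f*z,(v-c['cy'])/f*z,z],-1)
    return P@np.array(c['rotation']).T+np.array(c['origin'])
E
python3 - <<'E'
from h import *
a=snap('top','top0');b=snap('scene','scene0')
cv2.imwrite('pics/both.png',cv2.resize(np.vstack([a['frame'],b['frame']]),None,fx=.78,fy=.78))
for c in(a,b):print(c['origin'],c['rotation'],c['fov_y'])
s=bot.sense();print(s)
E
```

```text
[0.47188478 0.008196   1.42952875] [-2.16133888  2.20084187 -0.08303003] 47.507583002991126
[1.34046785 0.18075778 1.01800377] [-1.58917576 -2.07091759  0.75373568] 55.33877144040635
{'t': 0.1, 'qpos': array([ 1.07379314,  0.33383348,  0.03987196,  1.46616843, -0.01343085,
        1.34327975, -0.05849224]), 'dq': array([-7.21550447e-04, -1.31389207e-03,  6.68377009e-06, -3.34406415e-03,
        3.32055109e-05, -1.08844136e-03,  7.00835854e-04]), 'effort': array([ 5.61463792e-03, -6.60020971e+01,  1.37159698e+00, -4.06478620e+01,
        1.71735609e-02,  8.94122146e-03, -4.49988420e-05]), 'eef_pos': array([ 0.2516399 , -0.59888095,  0.23052159]), 'tool_rot': array([-3.07830404e+00, -6.20462326e-01,  5.40303062e-04]), 'force': array([0.32608502, 0.22377389, 0.42816559]), 'ft_torque': array([-0.01904342, -0.04932231, -0.01190283]), 'grasp_force': 0.0, 'opening': 0.08518057925717892}
```

View pics/both.png

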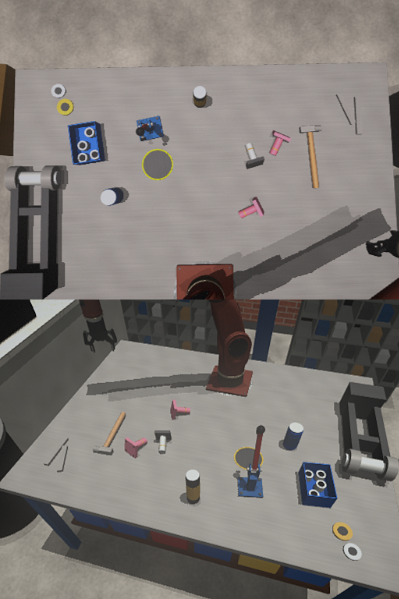

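The picture shows the ring at about (201,210) in top pixels, with the post beyond it. The shaft is near (323,199), and a pink look-alike is beside it at (357,183).

```bash
cat > fix.py <<'E'
s=open('h.py').read().replace("np.array(c['rotation']).T","cv2.Rodrigues(np.array(c['rotation'],float))[0].T");open('h.py','w').write(s)
E
python3 fix.py; python3 - <<'E'
from h import *
a=load('top0');P=cloud(a);F=a['frame'];hsv=cv2.cvtColor(F,cv2.COLOR_BGR2HSV)
x0,y0=165,130
cr=cv2.resize(F[130:270,165:375],None,fx=3.8,fy=3.8,interpolation=cv2.INTER_CUBIC)
cv2.imwrite('pics/crop1.png',cr)
# ring: yellow px
m=cv2.inRange(hsv,(22,100,80),(35,255,255))>0
v,u=np.nonzero(m);k=(u>170)&(u<235)&(v>180)&(v<240);pts=P[v[k],u[k]];pts=pts[abs(pts[:,2])<.01]
A=np.c_[2*pts[:,:2],np.ones(len(pts))];s=np.linalg.lstsq(A,(pts[:,:2]**2).sum(1),rcond=None)[0]
c=s[:2];print('ring',c,np.sqrt(s[2]+c@c),len(pts))
# blue post/base
m=cv2.inRange(hsv,(100,100,40),(125,255,255))>0
v,u=np.nonzero(m);k=(u>165)&(u<220)&(v>140)&(v<185);q=P[v[k],u[k]]
b=q[abs(q[:,2]-.01)<.006];print('base',b.mean(0),len(b),cv2.minAreaRect((b[:,:2]*1000).astype(np.float32)))
t=q[q[:,2]>.12];print('posttop',t.mean(0),len(t))
# shaft points
R=P[170:225,295:345].reshape(-1,3);C=hsv[170:225,295:345].reshape(-1,3)
k=(R[:,2]>.008)&~((C[:,1]>90)&(C[:,0]>150));R=R[k];print('shaft',len(R),R.min(0),R.max(0))
hi=R[R[:,2]>.045];print('flangetop',hi.mean(0),len(hi),cv2.minAreaRect((hi[:,:2]*1000).astype(np.float32)))
lo=R[R[:,2]<=.045];d=lo[:,:2]-lo[:,:2].mean(0);w,V=np.linalg.eigh(d.T@d);print('lo',lo.mean(0),V[:,1],cv2.minAreaRect((lo[:,:2]*1000).astype(np.float32)))
E
```

```text
ring [0.52803135 0.18855823] 0.06261078004991076 251
base [0.67768037 0.20531425 0.00977088] 401 ((680.0711059570312, 218.28831481933594), (89.23368835449219, 98.12855529785156), 10.684368133544922)
posttop [0.66799786 0.20486527 0.19657967] 46
shaft 443 [ 0.47188478 -0.26634636  0.00802155] [0.65354727 0.008196   1.42952875]
flangetop [ 0.52819993 -0.19353395  0.17236896] 177 ((510.2420959472656, -117.53182983398438), (35.02910614013672, 262.89263916015625), 17.313722610473633)
lo [ 0.55988679 -0.2027946   0.03124226] [-0.9655151  -0.26034706] ((567.8976440429688, -206.44546508789062), (127.75365447998047, 166.0830841064453), 85.56160736083984)
```

View pics/crop1.png

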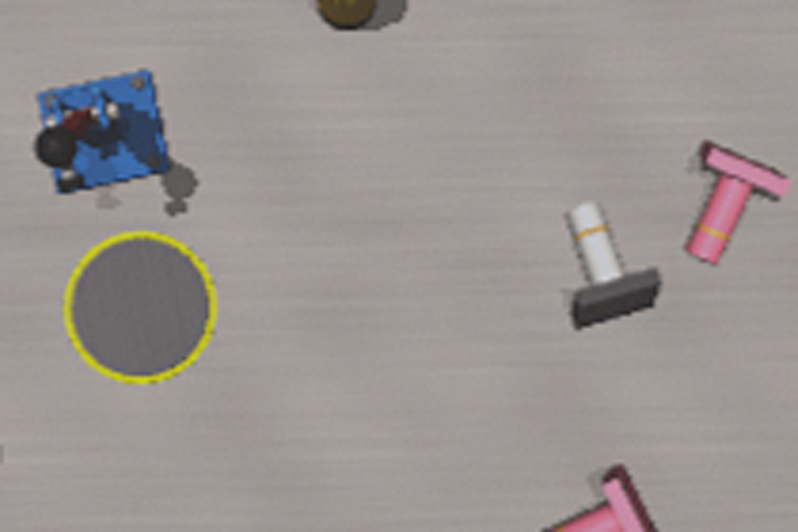

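The crop shows the ring centred at (141,306). The shaft's flange spans (572,305)–(660,280), with its shank end at (583,207). The nearest pink one is at about (735,190), roughly 90 mm clear of the shank.

```bash
python3 - <<'E'
from h import *
from scipy.optimize import least_squares
from scipy.spatial.transform import Rotation as Rr
def pts(c,box):
    P=cloud(c);r0,r1,c0,c1=box
    Q=P[r0:r1,c0:c1].reshape(-1,3);H=cv2.cvtColor(c['frame'],cv2.COLOR_BGR2HSV)[r0:r1,c0:c1].reshape(-1,3);z=c['range_z'][r0:r1,c0:c1].ravel()
    k=(z>0)&(Q[:,2]>.008)&(Q[:,2]<.1)&~((H[:,1]>60)&(H[:,0]>150));return Q[k]
Q=pts(load('top0'),(180,222,308,342))
t=np.arctan2(20,76)
def frame(p):
    psi=p[2];d=np.array([np.cos(psi),np.sin(psi),0]);z=d*np.cos(t)+np.array([0,0,-np.sin(t)]);y=np.array([-np.sin(psi),np.cos(psi),0]);x=np.cross(y,z)
    h=.015*np.cos(t)+.09*np.sin(t);return np.array([p[0],p[1],h]),np.c_[x,y,z]
def sdf(p,Q):
    o,R=frame(p);L=(Q-o)@R
    a=np.maximum(np.abs(L-[0,0,.007])-[.035,.035,.007],-9);q=a
    box=np.linalg.norm(np.maximum(q,0),axis=1)+np.minimum(q.max(1),0)
    e=np.c_[np.hypot(L[:,0],L[:,1])-.015,np.abs(L[:,2]-.045)-.045]
    cy=np.linalg.norm(np.maximum(e,0),axis=1)+np.minimum(e.max(1),0)
    return np.minimum(box,cy)
best=min((least_squares(lambda p:sdf(p,Q),[Q[:,0].mean()+dx,Q[:,1].mean(),.35],loss='soft_l1',f_scale=.002) for dx in(-.04,-.02,0)),key=lambda r:r.cost)
p=best.x;o,R=frame(p);print(len(Q),p,np.degrees(p[2]),np.abs(sdf(p,Q)).mean())
for s in(.055,.06,.065):print(s,o+R[:,2]*s)
# tool target: tool z at tilt 30deg back from down, closing axis y_s
psi=p[2];d=R[:,2]*[1,1,0];d/=np.linalg.norm(d)
tz=-np.sin(np.radians(30))*d+np.array([0,0,-np.cos(np.radians(30))])
s=bot.sense();T0=Rr.from_rotvec(s['tool_rot'])
for sg in(1,-1):
    ty=sg*R[:,1];T=Rr.from_matrix(np.c_[np.cross(ty,tz),ty,tz]);print('turn',sg,(T*T0.inv()).as_rotvec())
g=o+R[:,2]*.058
for b in(.008,.012):print('tcp at grasp, tip past axis',b,g+tz*b,'shift',g+tz*b-s['eef_pos'])
print('tz',tz)
# lever in top cloud & scene: knob
P=cloud(load('scene0'));f=load('scene0');H=cv2.cvtColor(f['frame'],cv2.COLOR_BGR2HSV)
fx=np.array([np.cos(np.radians(10.9)),np.sin(np.radians(10.9))]);c=np.array([.528,.1886])
for n in('top0','scene0'):
    P=cloud(load(n)).reshape(-1,3);xl=(P[:,:2]-c)@fx;yl=(P[:,:2]-c)@[-fx[1],fx[0]]
    k=(abs(yl)<.035)&(xl>.0)&(xl<.25)&(P[:,2]>.16)&(P[:,2]<.4);q=np.c_[xl[k],yl[k],P[k,2]];print(n,k.sum(),q.min(0),q.max(0))
    b=q[q[:,2]<.26];print(np.degrees(np.arctan2(b[:,2]-.124,.15-b[:,0])).mean() if len(b) else '')
    hh=q[q[:,2]>.27];
    if len(hh)>10:
        r=least_squares(lambda m:np.linalg.norm(hh-m,axis=1)-.015,hh.mean(0)-[0,0,.01],loss='soft_l1',f_scale=.002);print('knob local',r.x)
E
```

```text
421 [ 0.52019153 -0.2155192   0.2701452 ] 15.47817984830588 0.0015354589629634167
0.055 [ 0.57145157 -0.20132455  0.02341338]
0.06 [ 0.57611158 -0.20003413  0.02214092]
0.065 [ 0.58077158 -0.19874371  0.02086845]
turn 1 [0.74012511 0.25459909 2.91467547]
turn -1 [-0.17303825  0.49448069 -0.12434195]
tcp at grasp, tip past axis 0.008 [ 0.57039265 -0.20161778  0.0157217 ] shift [ 0.31875275  0.39726316 -0.21479989]
tcp at grasp, tip past axis 0.012 [ 0.56846518 -0.20215153  0.0122576 ] shift [ 0.31682528  0.39672942 -0.21826399]
tz [-0.48186608 -0.13343569 -0.8660254 ]
top0 170 [ 0.07498649 -0.01292424  0.16423682] [0.14554351 0.01357104 0.31311659]
77.37924953001833
knob local [0.10194707 0.00106844 0.29470505]
scene0 368 [ 0.07830288 -0.01440339  0.16007755] [0.14799291 0.01232986 0.31044462]
78.2893097112936
knob local [ 0.10415417 -0.00088028  0.29254473]
```

Emit:
{"api": "arm_command", "payload": {"moves": [[0.2,0.22,0,-0.09,0.25,-0.06,-1],[0.2,0.22,0,-0.09,0.25,-0.06,-1],[0.2,0.22,0,-0.09,0.25,-0.06,-1],[0.373,0.412,0,-0.173,0.494,-0.124,-1],[0.373,0.412,0,-0.173,0.494,-0.124,-1],[0.373,0.412,0,-0.173,0.494,-0.124,-1],[0.373,0.412,0,-0.173,0.494,-0.124,-1],[0.373,0.412,0,-0.173,0.494,-0.124,-1],[0.373,0.412,0,-0.173,0.494,-0.124,-1],[0.373,0.412,-0.118,-0.173,0.494,-0.124,-1],[0.373,0.412,-0.118,-0.173,0.494,-0.124,-1],[0.373,0.412,-0.118,-0.173,0.494,-0.124,-1]]}}

```text
t: 1.6
eef_pos: [0.622, -0.1867, 0.1086]
tool_rot: [2.939, 0.403, -0.801]
force: [0.3, -0.1, 1.0]
opening: 0.0852
grasp_force: 0.0
```

```bash
python3 - <<'E'
from h import *
from scipy.spatial.transform import Rotation as Rr
s=bot.sense();print(s['qpos'],s['eef_pos'],Rr.from_rotvec(s['tool_rot']).as_matrix())
a=snap('wrist','w1');cv2.imwrite('pics/w1.png',a['frame'])
E
```

```text
[ 0.19776687  0.78073156 -0.14419831  1.14282231  0.27260793  1.73149687
 -1.25581   ] [ 0.62195725 -0.18670046  0.10864704] [[ 0.82992501  0.26831118 -0.48911511]
 [ 0.23261763 -0.96332829 -0.13374471]
 [-0.50706362 -0.00277872 -0.86190415]]
```

View pics/w1.png

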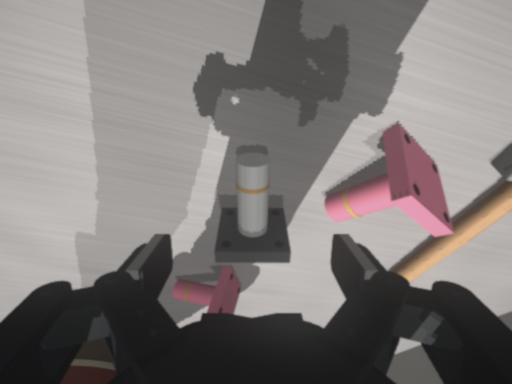

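The shank is centred between the fingers at column 253, and the pink one to the right at about (350,200) is clear.

Emit:
{"api": "arm_command", "payload": {"moves": [[-0.02,-0.006,-0.036,0,0,0,-1],[-0.04,-0.011,-0.072,0,0,0,-1],[-0.047,-0.013,-0.085,0,0,0,-1],[-0.047,-0.013,-0.085,0,0,0,-1]]}}

```text
t: 2.15
eef_pos: [0.5786, -0.2007, 0.0301]
tool_rot: [2.941, 0.4, -0.785]
force: [-0.2, 0.4, 0.2]
opening: 0.0853
grasp_force: 0.0
```

Emit:
{"api": "arm_command", "payload": {"moves": [[-0.011,-0.003,-0.019,0,0,0,-1],[-0.011,-0.003,-0.019,0,0,0,-1],[-0.011,-0.003,-0.019,0,0,0,1],[-0.011,-0.003,-0.019,0,0,0,1],[-0.011,-0.003,-0.019,0,0,0,1],[-0.011,-0.003,-0.019,0,0,0,1],[-0.011,-0.003,-0.019,0,0,0,1],[-0.011,-0.003,-0.019,0,0,0,1]]}}

```text
t: 3.15
eef_pos: [0.5673, -0.2031, 0.0099]
tool_rot: [2.941, 0.401, -0.785]
force: [1.7, 1.4, 5.7]
opening: 0.0281
grasp_force: 58.9
```

Emit:
{"api": "arm_command", "payload": {"moves": [[0,0,0.05,0,0,0,1],[0,0,0.11,0,0,0,1],[0,0,0.17,0,0,0,1],[0,0.03,0.23,0,0,0,1],[-0.03,0.07,0.27,0,0,0,1],[-0.06,0.1,0.3,0,0,0,1],[-0.06,0.1,0.3,0,0,0,1],[-0.06,0.1,0.3,0,0,0,1]]}}

```text
t: 4.15
eef_pos: [0.5067, -0.1036, 0.3084]
tool_rot: [2.94, 0.4, -0.788]
force: [0.2, -0.3, -6.7]
opening: 0.0279
grasp_force: 61.3
```

```bash
python3 - <<'E'
from h import *
from scipy.spatial.transform import Rotation as Rr
s=bot.sense();print(s['qpos'],s['eef_pos'],s['opening'],s['force'])
psi=.2701;d=np.array([np.cos(psi),np.sin(psi),0])
U=Rr.from_rotvec(np.cross(d,[0,0,1])*(np.pi/2+np.arctan2(20,76)))
for phi in(60,75,90,105):
    r=Rr.from_rotvec([0,0,np.radians(phi)-psi])*U;v=r.as_rotvec();print(phi,v,np.degrees(np.linalg.norm(v)))
E
```

```text
[ 0.15168772  0.40114487 -0.19207266  1.31898352  0.201678    1.93714501
 -1.32161807] [ 0.50672152 -0.10361372  0.30835857] 0.027867716158194476 [ 0.18023056 -0.27731789 -6.7042372 ]
60 [ 1.14015264 -1.4731757   0.54404016] 111.1918216636989
75 [ 1.34245199 -1.33135481  0.7235081 ] 115.98889103335746
90 [ 1.53380769 -1.1668502   0.89951148] 121.8559644552216
105 [ 1.71266724 -0.97935403  1.07096022] 128.62001784640753
```

Emit:
{"api": "arm_command", "payload": {"moves": [[0,0,0,0.122,-0.121,0.066,1],[0,0,0,0.244,-0.242,0.132,1],[0,0,0,0.366,-0.363,0.197,1],[0,0,0,0.488,-0.484,0.263,1],[0,0,0,0.61,-0.605,0.329,1],[0,0,0,0.732,-0.726,0.395,1],[0,0,0,0.732,-0.726,0.395,1]]}}

```text
t: 5.03
eef_pos: [0.5046, -0.1074, 0.3062]
tool_rot: [-2.483, -1.009, -0.451]
force: [-0.3, 0.0, -7.1]
opening: 0.0281
grasp_force: 61.1
```

```bash
cat > st.py <<'E'
from h import *
from scipy.spatial.transform import Rotation as Rr
s=bot.sense();print(s['qpos'].round(3),s['eef_pos'],s['opening'],'tz',Rr.from_rotvec(s['tool_rot']).as_matrix()[:,2],'ty',Rr.from_rotvec(s['tool_rot']).as_matrix()[:,1])
E
python3 st.py
```

```text
[ 0.619  0.102 -0.15   1.697 -0.513  1.474 -0.246] [ 0.50460574 -0.10744918  0.30616107] 0.028115306905929886 tz [ 0.13686404  0.49327159 -0.85904096] ty [ 0.71665396 -0.6479907  -0.25790534]
```

Emit:
{"api": "arm_command", "payload": {"moves": [[0,0,0,0.122,-0.121,0.066,1],[0,0,0,0.244,-0.242,0.132,1],[0,0,0,0.366,-0.363,0.197,1],[0,0,0,0.488,-0.484,0.263,1],[0,0,0,0.61,-0.605,0.329,1],[0,0,0,0.61,-0.605,0.329,1],[0,0,0,0.61,-0.605,0.329,1]]}}

```text
t: 5.9
eef_pos: [0.5071, -0.1026, 0.3091]
tool_rot: [-1.622, -1.242, -1.231]
force: [-0.3, 0.5, -5.9]
opening: 0.0283
grasp_force: 61.5
```

```bash
python3 st.py; python3 - <<'E'
from h import *
a=snap('scene','s2');b=snap('top','t2')
cv2.imwrite('pics/s2x.png',np.hstack([cv2.resize(a['frame'][60:330,180:450],(400,400)),cv2.resize(b['frame'][150:384,150:384],(400,400))]))
E
```

```text
[ 0.853  0.415 -0.139  1.764 -1.033  1.748  0.702] [ 0.50710847 -0.10264452  0.3091474 ] 0.02825728698293932 tz [ 0.24872143  0.93095734 -0.26731269] ty [ 0.96591992 -0.25882739 -0.00266456]
```

View pics/s2x.png

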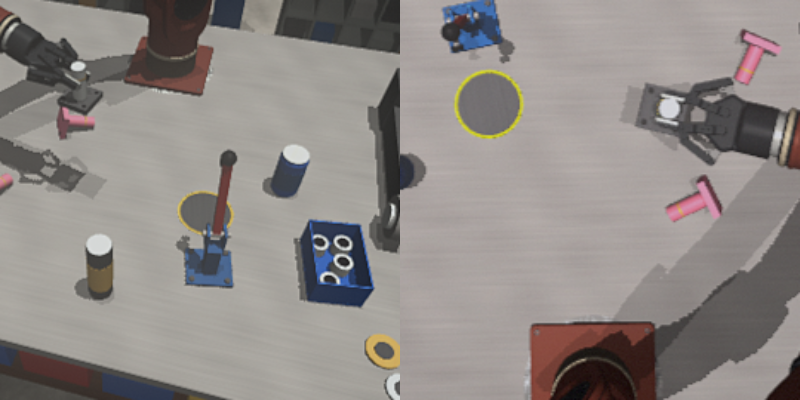

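The left crop (scene view) shows the shaft upright in the gripper at (80,85). The right crop (top view) shows the shank's top at (668,107), with the flange underneath. Next I'll measure it against the ring.

```bash
python3 - <<'E'
from h import *
c=load('t2');P=cloud(c)
# top crop px -> full: 150+(668-400)*.585, 150+107*.585
u0,v0=int(150+268*.585),int(150+107*.585);print(u0,v0)
b=P[v0-14:v0+15,u0-22:u0+20];f=c['frame'][v0-14:v0+15,u0-22:u0+20]
q=b.reshape(-1,3);g=f.reshape(-1,3).min(1)
z=np.median(P[v0-2:v0+3,u0-2:u0+3,2]);print('topz',z)
k=(abs(q[:,2]-z)<.006);t=q[k];print('top',t.mean(0),t.min(0),t.max(0),k.sum(),cv2.minEnclosingCircle((t[:,:2]*1000).astype(np.float32)))
k=(abs(q[:,2]-(z-.076))<.008);t=q[k];print('fl',k.sum(),t.mean(0),cv2.minAreaRect((t[:,:2]*1000).astype(np.float32)))
A=np.c_[t[:,:2],np.ones(len(t))];print('plane',np.linalg.lstsq(A,t[:,2],rcond=None)[0])
# scene check of the same
c=load('s2');P=cloud(c).reshape(-1,3);k=np.linalg.norm(P[:,:2]-[.507,-.105],axis=1)<.06;k&=(P[:,2]>.2)&(P[:,2]<.4)
t=P[k];print(len(t));h=t[abs(t[:,2]-z)<.006];print(len(h),h.mean(0))
E
```

```text
306 212
topz 0.34562538279946464
top [ 0.50087975 -0.12441775  0.34515966] [ 0.47026541 -0.1632155   0.33964192] [ 0.53256865 -0.10187793  0.35013356] 146 ((501.1774597167969, -139.1886749267578), 37.538028717041016)
fl 367 [ 0.50587988 -0.10463973  0.27007626] ((503.85870361328125, -115.05410766601562), (69.916748046875, 70.08212280273438), 74.90951538085938)
plane [0.00200438 0.00929254 0.27003465]
746
66 [ 0.5053773  -0.12050633  0.34383339]
```

Emit:
{"api": "arm_command", "payload": {"moves": [[0.004,0.05,0,0,0,0,1],[0.008,0.1,-0.02,0,0,0,1],[0.012,0.15,-0.05,0,0,0,1],[0.016,0.2,-0.08,0,0,0,1],[0.02,0.25,-0.11,0,0,0,1],[0.024,0.29,-0.14,0,0,0,1],[0.024,0.304,-0.17,0,0,0,1],[0.024,0.304,-0.2,0,0,0,1],[0.024,0.304,-0.22,0,0,0,1],[0.024,0.304,-0.235,0,0,0,1],[0.024,0.304,-0.235,0,0,0,1],[0.024,0.304,-0.235,0,0,0,1]]}}

```text
t: 7.5
eef_pos: [0.5313, 0.2007, 0.0752]
tool_rot: [-1.619, -1.242, -1.238]
force: [0.6, 0.1, -5.5]
opening: 0.0278
grasp_force: 61.4
```

```bash
python3 st.py; python3 - <<'E'
from h import *
c=snap('top','t3');P=cloud(c);snap('scene','s3')
k=(np.linalg.norm(P[...,:2]-[.528,.189],axis=2)<.056)&(abs(P[...,2]-.035)<.009);t=P[k]
print(len(t),t.mean(0),cv2.minAreaRect((t[:,:2]*1000).astype(np.float32)))
A=np.c_[t[:,:2],np.ones(len(t))];print('plane',np.linalg.lstsq(A,t[:,2],rcond=None)[0])
E
```

```text
[ 0.537  0.659 -0.363  2.141 -1.398  1.114  1.159] [0.53130566 0.20070203 0.07522992] 0.02783912852269921 tz [ 0.2516541   0.93131248 -0.26330073] ty [ 0.96553447 -0.26026549  0.00224915]
220 [0.52897141 0.19308841 0.03509724] ((527.7244873046875, 188.09890747070312), (70.4571304321289, 69.79460144042969), 74.76830291748047)
plane [0.00431196 0.02355568 0.02826801]
```

Emit:
{"api": "arm_command", "payload": {"moves": [[0,0,-0.012,0,0,0,1],[0,0,-0.017,0,0,0,1],[0,0,-0.02,0,0,0,1],[0,0,-0.021,0,0,0,1],[0,0,-0.021,0,0,0,1]]}}

```text
t: 8.22
eef_pos: [0.5307, 0.2015, 0.0542]
tool_rot: [-1.616, -1.241, -1.238]
force: [-1.6, 2.5, 2.3]
opening: 0.0281
grasp_force: 61.6
```

Emit:
{"api": "arm_command", "payload": {"moves": [[0,0,0,0,0,0,0],[0,0,0,0,0,0,-1],[0,0,0,0,0,0,-1],[0,0,0,0,0,0,-1],[0,0,0,0,0,0,-1],[-0.007,-0.028,0.008,0,0,0,-1],[-0.015,-0.056,0.016,0,0,0,-1],[-0.025,-0.093,0.026,0,0,0,-1],[-0.038,-0.14,0.039,0,0,0,-1],[-0.038,-0.17,0.08,0,0,0,-1],[-0.038,-0.2,0.13,0,0,0,-1],[-0.038,-0.2,0.13,0,0,0,-1]]}}

```text
t: 9.72
eef_pos: [0.4943, -0.0023, 0.1859]
tool_rot: [-1.623, -1.246, -1.242]
force: [0.2, 0.5, -0.6]
opening: 0.0852
grasp_force: 0.0
```

```bash
python3 st.py; python3 - <<'E'
from h import *
c=snap('top','t4');P=cloud(c);s=snap('scene','s4')
for h,r in((.014,.06),(.09,.04)):
    k=(np.linalg.norm(P[...,:2]-[.528,.189],axis=2)<r)&(abs(P[...,2]-h)<.006);t=P[k]
    print(len(t),t.mean(0),cv2.minAreaRect((t[:,:2]*1000).astype(np.float32)))
cv2.imwrite('pics/s4x.png',np.hstack([cv2.resize(s['frame'][60:330,180:450],(400,400)),cv2.resize(c['frame'][130:290,150:310],(400,400))]))
E
```

```text
[ 0.766  0.475 -0.172  2.011 -1.088  1.505  0.935] [ 0.49431476 -0.00228519  0.18592553] 0.08521572053870215 tz [ 0.25574111  0.92946642 -0.26587337] ty [ 0.96465455 -0.26342518  0.00698443]
360 [0.52581405 0.18620659 0.01373644] ((517.4246826171875, 186.83396911621094), (78.08189392089844, 87.21785736083984), 75.00824737548828)
76 [0.52706179 0.18788831 0.08994518] ((527.443115234375, 187.91432189941406), (25.608501434326172, 28.09885025024414), 87.14167022705078)
```

View pics/s4x.png

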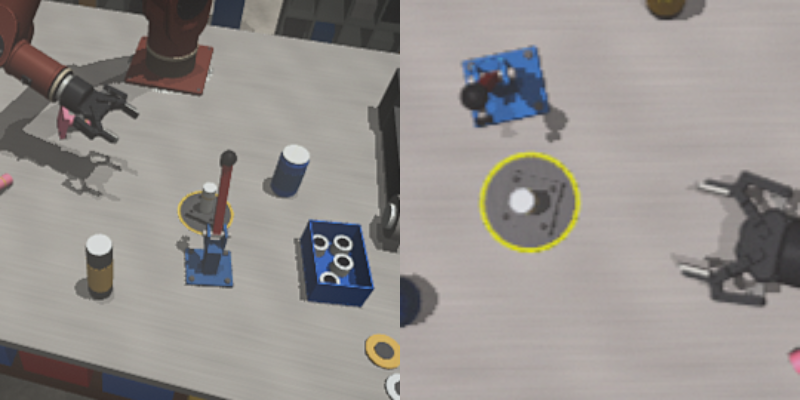

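Both crops show the shaft upright inside the ring, with its shank top at (521,200) in the right crop. The lever is still raised, with its knob at (228,157) in the left crop. Next I'll move the shut fingers behind the lever.

Emit:
{"api": "arm_command", "payload": {"moves": [[0.0,0.0,0.06,0,0,0.1,1],[0.04,0.0,0.12,0,0,0.2,1],[0.09,0.03,0.13,0,0,0.3,1],[0.14,0.06,0.13,0,0,0.4,1],[0.18,0.09,0.12,0,0,0.45,1],[0.223,0.12,0.1,0,0,0.45,1],[0.223,0.135,0.085,0,0,0.45,1],[0.223,0.135,0.085,0,0,0.45,1],[0.223,0.135,0.085,0,0,0.45,1]]}}

```text
t: 10.95
eef_pos: [0.7155, 0.1345, 0.2686]
tool_rot: [-1.245, -1.501, -0.951]
force: [-0.9, -1.8, -0.2]
opening: -0.0002
grasp_force: 0.0
```

```bash
python3 st.py; python3 - <<'E'
from h import *
c=snap('top','t5');s=snap('scene','s5')
cv2.imwrite('pics/s5x.png',np.hstack([cv2.resize(s['frame'][60:330,180:450],(400,400)),cv2.resize(c['frame'][110:270,150:310],(400,400))]))
E
```

```text
[ 0.378  0.838 -0.297  1.184 -0.978  1.692  0.476] [0.71547983 0.13450437 0.2685666 ] -0.00020972801164996084 tz [-0.17785544  0.94810721 -0.26355296] ty [9.82822380e-01 1.84552771e-01 6.65915677e-04]
```

View pics/s5x.png

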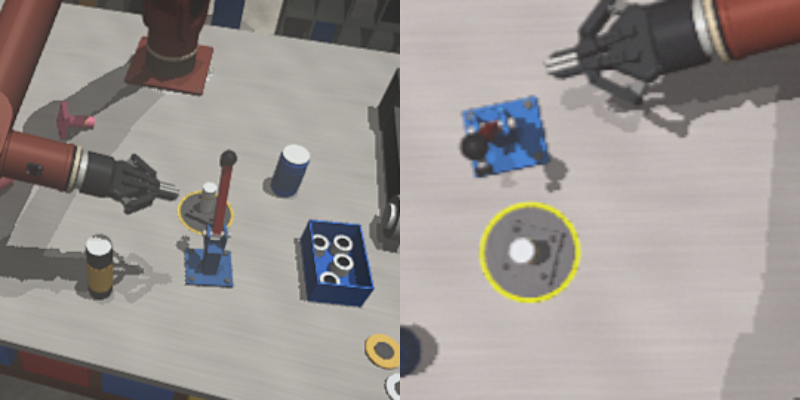

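The top view shows the shut fingertips at (550,65), to the right of and behind the lever, with the knob at (475,147).

Emit:
{"api": "arm_command", "payload": {"moves": [[-0.007,0.037,-0.004,0,0,0,1],[-0.014,0.074,-0.007,0,0,0,1],[-0.021,0.11,-0.007,0,0,0,1],[-0.04,0.106,-0.007,0,0,0,1],[-0.056,0.103,-0.007,0,0,0,1],[-0.066,0.101,-0.008,0,0,0,1],[-0.076,0.099,-0.01,0,0,0,1],[-0.087,0.097,-0.013,0,0,0,1],[-0.096,0.095,-0.017,0,0,0,1],[-0.105,0.094,-0.021,0,0,0,1],[-0.105,0.094,-0.021,0,0,0,1]]}}

```text
t: 12.42
eef_pos: [0.6101, 0.2297, 0.2468]
tool_rot: [-1.244, -1.501, -0.95]
force: [0.3, 0.7, -0.4]
opening: -0.0
grasp_force: 0.0
```

```bash
cat > lev.py <<'E'
from h import *
import sys
a=np.radians(10.9);fx=np.array([np.cos(a),np.sin(a)]);c=np.array([.528,.1886])
s=snap('scene','sl');H=cv2.cvtColor(s['frame'],cv2.COLOR_BGR2HSV);P=cloud(s)
xl=(P[...,:2]-c)@fx;yl=(P[...,:2]-c)@np.array([-fx[1],fx[0]])
k=(abs(yl)<.011)&(xl<.145)&(xl>-.03)&(P[...,2]>.1)&(H[...,1]>110)&((H[...,0]<12)|(H[...,0]>168))
print('lever deg',k.sum(),np.percentile(np.degrees(np.arctan2(P[k][:,2]-.124,.15-xl[k])),[10,50,90]))
E
python3 lev.py;python3 st.py
```

```text
lever deg 171 [54.28615799 57.45780769 65.45439026]
[ 0.36   0.65  -0.354  1.576 -1.031  1.508  0.615] [0.61060025 0.22980525 0.24719194] -2.027818299052405e-05 tz [-0.17902837  0.94803418 -0.26302098] ty [9.82605793e-01 1.85702933e-01 5.26259722e-04]
```

Emit:
{"api": "arm_command", "payload": {"moves": [[-0.01,-0.002,-0.006,0,0,0,1],[-0.02,-0.004,-0.013,0,0,0,1],[-0.029,-0.006,-0.019,0,0,0,1],[-0.039,-0.007,-0.03,0,0,0,1],[-0.039,-0.007,-0.03,0,0,0,1],[-0.039,-0.007,-0.03,0,0,0,1]]}}

```text
t: 13.22
eef_pos: [0.572, 0.2228, 0.2175]
tool_rot: [-1.244, -1.502, -0.951]
force: [-0.1, -0.5, 0.3]
opening: -0.0002
grasp_force: 0.0
```

```bash
python3 lev.py;python3 st.py
```

```text
lever deg 193 [ 5.25092221  7.53661732 19.07504046]
[ 0.389  0.63  -0.353  1.687 -1.027  1.484  0.702] [0.57212313 0.22287607 0.2176295 ] -0.0002467579463038802 tz [-0.17868677  0.94805888 -0.26316419] ty [0.98261662 0.1856396  0.00158335]
```

The lever has come down by itself. I'll back off clear of it and inspect.

Emit:
{"api": "arm_command", "payload": {"moves": [[0,0,0.03,0,0,0,1],[0.01,-0.05,0.06,0,0,0,1],[0.02,-0.1,0.08,0,0,0,1],[0.03,-0.16,0.1,0,0,0,1],[0.04,-0.22,0.1,0,0,0,1],[0.05,-0.27,0.1,0,0,0,1],[0.05,-0.27,0.1,0,0,0,1],[0.05,-0.27,0.1,0,0,0,1]]}}

```text
t: 14.28
eef_pos: [0.622, -0.0468, 0.3174]
tool_rot: [-1.243, -1.502, -0.952]
force: [0.4, -0.1, 0.2]
opening: 0.0002
grasp_force: 0.0
```

```bash
python3 lev.py; python3 - <<'E'
from h import *
c=snap('top','t6');s=load('sl')
a=np.radians(10.9);fx=np.array([np.cos(a),np.sin(a)]);o=np.array([.528,.1886])
P=cloud(c);d=P[...,:2]-o;xl=d@fx;yl=d@np.array([-fx[1],fx[0]])
k=(abs(yl)<.006)&(abs(xl-.06)<.04)&(P[...,2]>.1);print('bar top z',np.polyfit(xl[k],P[k][:,2],1),np.median(P[k][:,2]))
k=(np.hypot(xl,yl)<.056)&(abs(P[...,2]-.014)<.004);t=P[k];print('flange',cv2.minAreaRect((t[:,:2]*1000).astype(np.float32)))
cv2.imwrite('pics/s6x.png',np.hstack([cv2.resize(s['frame'][120:300,240:420],(400,400),interpolation=2),cv2.resize(c['frame'][130:270,140:280],(400,400),interpolation=2)]))
E
```

```text
lever deg 214 [ 1.32800321  3.62939669 13.15096808]
bar top z [0.01370903 0.12892569] 0.12966832724837407
flange ((527.037109375, 188.06625366210938), (69.57457733154297, 69.23853302001953), 74.50231170654297)
```

View pics/s6x.png

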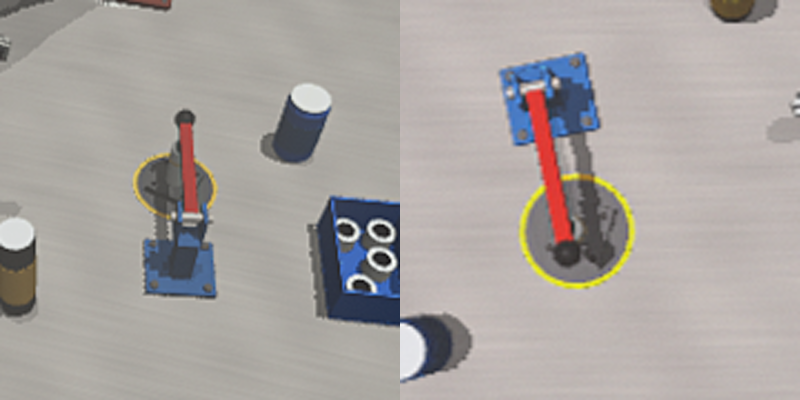

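The lever is level: its bar top is at 0.1297 m, and 0.130 is expected. The knob is at (567,253) in the top view. The flange is centred at (0.527, 0.188), about 1 mm from the ring's centre, so I'm handing in.

```bash
python3 -c "
from cell import bot
print(bot.sign_off())"
```

```text
the job is handed in; nothing more can be done
None
```

The shaft stands on its flange about 1 mm from the ring's centre, the lever is down level with its foot on the shaft's top, and the job was handed in at about 14 s with the gripper clear of everything.

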